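# Collect the reactor-head parts into the kit tray

### The arm

A 6-joint arm with a two-finger parallel gripper is mounted at the origin on the work surface. World frame = base frame: x ahead of the robot, y to its left, z up, the work surface at z = 0. Lengths are in m, angles in degrees, forces in N, time in s.
With the tool pointing down it reaches from about 0.35 to 0.875 m from the base axis. Payload 4.2 kg.
Tool frame: the origin (TCP) lies on the centre line of the jaws, within the pads' length; the fingertips stand 11 mm ahead of it and the grasp point (between the pads) lies 8 mm behind it; z points along the fingers, y is the line along which they close (so a half turn about z gives the same grasp; the last joint's range is limited). The gripper opens to 87 mm and grips with 3 to 60 N. Pads are 19 mm wide; open, the fingers measure 117 mm over their backs; the gripper's body (75 mm by 190 mm) begins 51 mm behind the grasp point.
Start: joints at [-51.073, 22.042, 0.453, 0, -68.411, -14.817], TCP at [0.255, -0.57, 0.234] pointing down, gripper open.
Joint ranges: [-179.83, 179.83], [-69.29, 118.12], [-61.27, 80.66], [-181.25, 117.63], [-171.15, -9.14], [-177.46, 177.46]. Speed limits (degrees/s): [159.86, 159.86, 180, 180, 180, 180].

### API

Orientations are given as a 3x3 rotation matrix whose columns are the frame's x, y, z axes.
In Python, from station import r gives the robot as it stands.
- The arm moves only by the tool servo_tool, never from a script. Its argument "commands" is a list that holds one entry, the list of rows, each a list of 7 numbers: the closure, from 0 (fully open) to 1 (shut), then the shift along the tool's x, y, z in mm, then the turn, a rotation vector about the tool's x, y, z in rad. In form: [[[claw, x, y, z, ax, ay, az], ...]]. A call has exactly 5 rows; each row is the pose to reach, as a shift and turn from the pose commanded when the call began, along the tool's axes at that moment; what a row does not reach only later rows make up. A row lasts 1/10 s, in which the tool goes at most 50 mm and 8.59 degrees, less where a joint would pass 70% of its speed; a pose out of reach is approached as far as the arm can. A call with a gripper value outside its range is refused whole. The fingers move at their own pace and stop on an object; the grip force is fixed at half the most. Time passes only in rows, so rows that repeat a pose let the fingers close, or fill a call up. It gives the time, the measured TCP pose, the force, the opening and the grip force at its end, in the units of the state.
- r.sense(): the state, without advancing time (a new reading comes with each control period).
- r.capture(name): name is "scene" or "top" or "wrist"; returns a dict with "pixels" (480x640x3 uint8, red, green, blue), "camera_matrix" (3x3 intrinsics, pixels), "R" (3x3) and "t" (3): a world point X has camera coordinates R X + t. Camera axes: x right, y down, z forward; pixel columns grow to the right and rows downward; lengths in m; the calibration is good to about 2 mm. The wrist camera is an equidistant fisheye: a pixel r from the principal point sees the ray r / f radians off the axis. A picture is of the moment at which its call begins. There is no depth.
- r.finish_job(): hands the job in; it is judged then, once.
The state is a dict: "time_s": time; "joints": joint angles; "joint_velocities": joint speeds; "effort": joint torques, N m; "tcp_pos": TCP position; "ee_rot": TCP orientation; "wrist_force": force on the tool from outside, world axes, zero at the start; "moment": the same for the moment, N m; "gripper_width": opening from 0.0 (shut) to 1.0 (fully open); "gripper_force": force on a finger pad.
Only numpy, scipy, OpenCV 4.12 (cv2) and the standard library are available. Lean on these libraries where they do the work, as an engineer would, in place of code of your own. Each camera call takes 0.05 s, during which the arm holds its last target. There are 200 camera calls.

### The job

Gather the four steel parts for the pressure reactor's head into the dishes of the kit tray: the T-bar valve lengthwise in the oblong dish, the three-armed tee in the square dish, the solid cap in the large round dish and the hex plug in the small round dish. Each should sit in the middle of its dish, on its floor, the same way up as it was found. Leave the two-armed elbow and the open ring, which look similar but do not belong, where they are.

Things in the scene. Friction and masses are not known exactly. Their poses are not given: they have to be found in the camera images.
- valve: Needle valve lying flat, steel, 0.18 kg. Block 28 (x) by 24 (y) by 28 mm high, y faces free to grip; a 12 mm round nipple runs along -x to x=-34 mm, a thin stem along +x to a T-bar (7 mm thick, 36 mm long, along y) ending at x=+34 mm; these lie at 14 mm height, undersides 6 mm or more above the table. Origin: centre of the block underside; z up.
- tee: Tee fitting, steel, 0.24 kg: upright block 24 by 24 mm, 44 mm high, with THREE short round arms (along +x, -x and +y), each ending 32 mm from the block axis, 19 mm in diameter at most, tops at most 20 mm above the table. Above 20 mm all four block faces are free to grip. Origin: centre of the block underside; z up.
- cap: Blind cap, steel, about 0.40 kg: a solid round disc 50 mm in diameter, 30 mm high, closed flat top, dark knurl marks round its side. Origin: centre of its underside; z up.
- plug: Hex plug standing on its head, steel, about 0.10 kg: hexagonal head 26 mm across flats, 16 mm high, below; above it a round shank 16 mm in diameter up to 42 mm height. Origin: centre of its underside; z up.
- elbow: Look-alike of the tee: elbow fitting, same block (24 by 24 by 44 mm) but only TWO arms (along +x and +y, at a right angle). Does not belong in the tray. Origin: centre of the block's underside; z up.
- collar: Look-alike of the cap: an open steel ring of 50 mm outside diameter, 30 mm high, with a 32 mm hole right through it. Does not belong in the tray. Origin: centre of its underside, on the axis; z up.
- dish_long: Oblong dish, 90 mm (x) by 54 mm (y) outside. Pale grey plastic, fixed; floor 3 mm thick, rim 10 mm above its underside, walls 3 mm. With the three other dishes it stands on one blue tray, 204 mm square, rim 10 mm high, one dish per quarter, centres 94 mm apart; which quarter varies. Origin: centre of its underside (6 mm above the table), z up; x, y parallel to the tray sides.
- dish_square: Square dish, 88 by 88 mm outside. Pale grey plastic, fixed; floor 3 mm thick, rim 10 mm above its underside, walls 3 mm. With the three other dishes it stands on one blue tray, 204 mm square, rim 10 mm high, one dish per quarter, centres 94 mm apart; which quarter varies. Origin: centre of its underside (6 mm above the table), z up; x, y parallel to the tray sides.
- dish_round_large: Large round dish, 90 mm outside diameter. Pale grey plastic, fixed; floor 3 mm thick, rim 10 mm above its underside, walls 3 mm. With the three other dishes it stands on one blue tray, 204 mm square, rim 10 mm high, one dish per quarter, centres 94 mm apart; which quarter varies. Origin: centre of its underside (6 mm above the table), z up; x, y parallel to the tray sides.
- dish_round_small: Small round dish, 56 mm outside diameter. Pale grey plastic, fixed; floor 3 mm thick, rim 10 mm above its underside, walls 3 mm. With the three other dishes it stands on one blue tray, 204 mm square, rim 10 mm high, one dish per quarter, centres 94 mm apart; which quarter varies. Origin: centre of its underside (6 mm above the table), z up; x, y parallel to the tray sides.
Mind the look-alikes: they are no part of the job. What is shaped like the valve but pink, red or yellow is not meant.

How it is judged:
By the outcome, as a careful person would: the job done as asked, in the order asked, and still so for the second after the job is handed in, with the robot touching nothing.
It also fails if it takes over 112 s, if anything falls off the work surface, if the arm or the gripper's body presses on something with over 40 N, if the wrist force passes 120 N, or if a joint passes its speed limit or range.

## Working session

There is one attempt and no reset: what is moved stays moved. The work goes in short steps, Python scripts to look and compute and a tool call to move; the robot and the scene stay as the last step left them, time stands still between calls to the robot, and variables do not carry over. Pictures are saved under pics/ and viewed, at most 14 in all, crops included, and the job is handed in when it is done.

Besides the shell and the picture viewer there is one more tool, called by a JSON object that holds its "api" and its "payload". servo_tool: Moves the arm, as the interface text tells. Its arguments: {"type":"object","properties":{"commands":{"type":"array","items":{"type":"array","items":{"type":"array","items":{"type":"number"}}}}},"required":["commands"]}

```bash
mkdir -p pics; ls; python3 - <<'E'
from station import r
import cv2,numpy as np
for n in("top","scene"):
    c=r.capture(n); cv2.imwrite(f"pics/{n}0.png",c["pixels"][:,:,::-1]); print(n,c["camera_matrix"],c["R"],c["t"])
    np.savez(f"{n}0.npz",**c)
s=r.sense();print(s["tcp_pos"],s["ee_rot"],s["time_s"])
E
```

```text
pics
top [[591.01505158   0.         317.70479918]
 [  0.         591.01505158 241.78415401]
 [  0.           0.           1.        ]] [[-0.02127409 -0.99963776  0.01648528]
 [-0.99418952  0.01941207 -0.10587906]
 [ 0.1055207  -0.01864197 -0.99424235]] [-0.01230438  0.51004364  1.29649499]
scene [[549.55261896   0.         325.48868249]
 [  0.         549.55261896 239.91025947]
 [  0.           0.           1.        ]] [[ 0.35687426  0.93415162 -0.00123288]
 [ 0.68073313 -0.26096407 -0.68447072]
 [-0.63972117  0.24343072 -0.72903931]] [-0.19091758 -0.32300161  1.37160903]
[ 0.25512438 -0.56999692  0.23255711] [[-9.12810298e-01 -4.08382819e-01 -9.12911565e-04]
 [-4.08383822e-01  9.12808635e-01  1.74661079e-03]
 [ 1.20027720e-04  1.96714263e-03 -9.99998058e-01]] 0.1
```

View pics/top0.png

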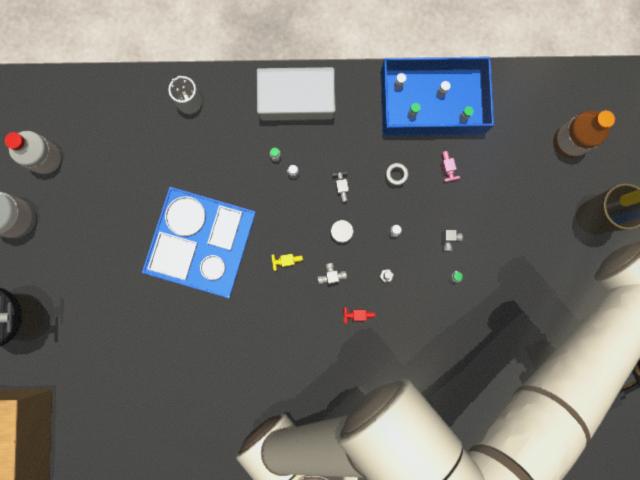

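View pics/scene0.png

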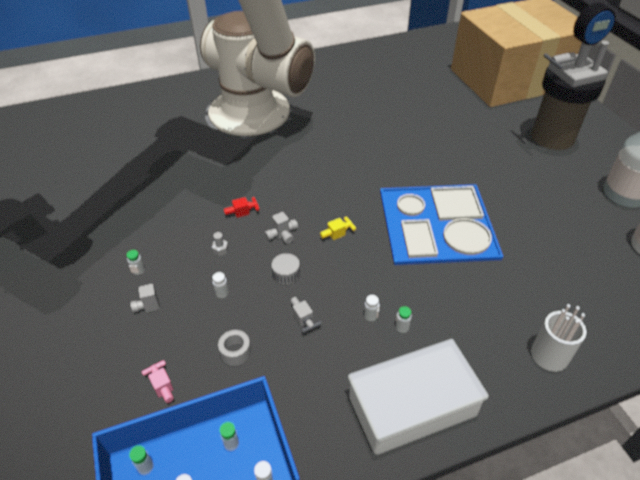

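```bash
cat > h.py <<'E'
import numpy as np,cv2
def load(n): return dict(np.load(n))
def world(c,uv,z):
    """pinhole pixel -> world point on plane z"""
    d=c["R"].T@np.linalg.inv(c["camera_matrix"])@np.array([*uv,1.]); o=-c["R"].T@c["t"]
    return o+d*(z-o[2])/d[2]
E
python3 - <<'E'
from h import *
c=load("top0.npz");p=c["pixels"]
cv2.imwrite("pics/crop1.png",cv2.resize(p[140:300,262:482,::-1],None,fx=3.5,fy=3.5,interpolation=cv2.INTER_CUBIC))
for n,uv,z in [("valve",(342,186),.014),("tee",(332.5,276),.02),("cap",(342,231),.03),("plug",(387,275),.02),("collar",(397,174),.03),("elbow",(452,237),.02)]: print(n,world(c,uv,z).round(4))
hsv=cv2.cvtColor(p,cv2.COLOR_RGB2HSV)
m=cv2.inRange(hsv,(100,120,80),(125,255,255));m[:,:130]=0;m[:,280:]=0
cs=max(cv2.findContours(m,cv2.RETR_EXTERNAL,cv2.CHAIN_APPROX_NONE)[0],key=cv2.contourArea)
W=np.array([world(c,q[0],.010)[:2] for q in cs],np.float32)
print("tray",cv2.minAreaRect(W))
g=cv2.inRange(hsv,(0,0,150),(180,60,255));g[:,:130]=0;g[:,280:]=0;g[:180]=0
for k in cv2.findContours(g,cv2.RETR_EXTERNAL,cv2.CHAIN_APPROX_NONE)[0]:
    if cv2.contourArea(k)>200:
        print("dish",k.mean(0)[0],cv2.minAreaRect(np.array([world(c,q[0],.014)[:2] for q in k],np.float32)))
E
```

```text
valve [ 0.6383 -0.0812  0.014 ]
tee [ 0.4328 -0.0543  0.02  ]
cap [ 0.5326 -0.0776  0.03  ]
plug [ 0.4325 -0.1767  0.02  ]
collar [ 0.6604 -0.2057  0.03  ]
elbow [ 0.5154 -0.3269  0.02  ]
tray ((0.5171009302139282, 0.24567554891109467), (0.2066095769405365, 0.2063080072402954), 72.45592498779297)
dish [262.28301887 454.3081761 ] ((0.057734400033950806, 0.11661452054977417), (0.09115897864103317, 0.12245487421751022), 89.17778778076172)
dish [212.17391304 267.23188406] ((0.4587998688220978, 0.21557706594467163), (0.053747039288282394, 0.05413173884153366), 89.74031829833984)
dish [172.04794521 255.47260274] ((0.48666396737098694, 0.30488380789756775), (0.08947761356830597, 0.08846264332532883), 72.57435607910156)
dish [224.51694915 227.44915254] ((0.5480496883392334, 0.18694773316383362), (0.05528445541858673, 0.09104647487401962), 72.61014556884766)
dish [184.74774775 215.81081081] ((0.575812816619873, 0.2773340344429016), (0.08834780007600784, 0.0869409590959549), 88.95438385009766)
```

View pics/crop1.png

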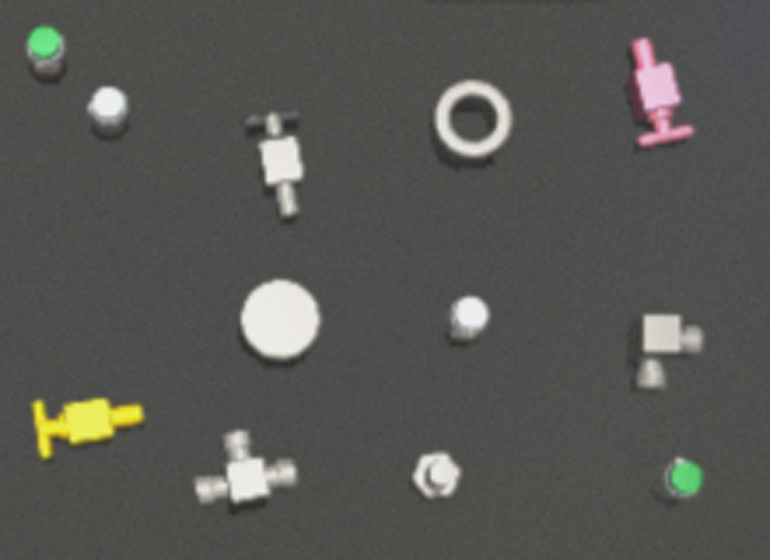

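In the enlarged crop I picked out these parts (crop pixels):
- **Valve:** steel at (282,160). The pink, yellow and red ones are not meant.
- **Tee:** three arms at (248,480). The one at (662,335) has two arms, so it is the elbow.
- **Cap:** closed at (280,319). The one at (473,119) is an open ring, so it is the collar.
- **Plug:** hex at (437,475).

I'll move above the valve first.

{"api": "servo_tool", "payload": {"commands": [[[0.2, -37, 19, 0, 0, 0, 0], [0.2, -73, 39, 0, 0, 0, 0], [0.2, -110, 58, 0, 0, 0, 0], [0.2, -146, 77, 0, 0, 0, 0], [0.2, -183, 97, 0, 0, 0, 0]]]}}

```text
time_s: 0.6
tcp_pos: [0.3833, -0.4056, 0.2331]
ee_rot: [[-0.913, -0.408, -0.001], [-0.408, 0.913, 0.001], [0.0, 0.001, -1.0]]
wrist_force: [0.7, -0.3, 0.1]
gripper_width: 0.802
gripper_force: 0.0
```

{"api": "servo_tool", "payload": {"commands": [[[0.3, -37, 19, 0, 0, 0, 0], [0.3, -73, 39, 0, 0, 0, 0], [0.3, -110, 58, 0, 0, 0, 0], [0.3, -146, 77, 0, 0, 0, 0], [0.3, -183, 97, 0, 0, 0, 0]]]}}

```text
time_s: 1.1
tcp_pos: [0.5107, -0.2423, 0.2332]
ee_rot: [[-0.913, -0.408, -0.001], [-0.408, 0.913, 0.0], [0.001, 0.001, -1.0]]
wrist_force: [0.6, 0.1, 0.1]
gripper_width: 0.704
gripper_force: 0.0
```

{"api": "servo_tool", "payload": {"commands": [[[0.4, -37, 19, 6, 0, 0, 0.05], [0.4, -73, 39, 12, 0, 0, 0.1], [0.4, -110, 58, 20, 0, 0, 0.15], [0.4, -146, 77, 30, 0, 0, 0.2], [0.4, -183, 97, 32, 0, 0, 0.218]]]}}

```text
time_s: 1.6
tcp_pos: [0.6374, -0.0791, 0.1996]
ee_rot: [[-0.98, -0.2, -0.004], [-0.2, 0.98, 0.0], [0.003, 0.001, -1.0]]
wrist_force: [-0.0, -1.4, 0.1]
gripper_width: 0.603
gripper_force: 0.0
```

```bash
cat >> h.py <<'E'
from scipy.spatial.transform import Rotation as Ro
def cap(r,n):
    c=r.capture("wrist");np.savez(n+".npz",**c);cv2.imwrite(f"pics/{n}.png",c["pixels"][:,:,::-1]);return c
def fish(c,uv,z):
    K=c["camera_matrix"];v=(np.array(uv,float)-K[:2,2])/K[0,0];th=np.linalg.norm(v)
    d=np.array([*(v/max(th,1e-9)*np.sin(th)),np.cos(th)]);d=c["R"].T@d;o=-c["R"].T@c["t"]
    return o+d*(z-o[2])/d[2]
def proj(c,X):
    q=c["R"]@np.array(X)+c["t"];th=np.arctan2(np.hypot(*q[:2]),q[2]);K=c["camera_matrix"]
    return K[:2,2]+K[0,0]*th*q[:2]/np.hypot(*q[:2])
def delta(s,pos,yaw):
    """tool-frame shift (mm), rotvec to reach pos with tool y axis at world angle yaw deg (mod 180), pointing down"""
    R=np.array(s["ee_rot"]);cur=np.degrees(np.arctan2(R[1,1],R[0,1]))
    yaw=cur+(yaw-cur+90)%180-90;a=np.radians(yaw)
    T=np.array([[np.sin(a),np.cos(a),0],[-np.cos(a),np.sin(a),0],[0,0,-1]])
    return (R.T@(np.array(pos)-s["tcp_pos"])*1000).round(1),Ro.from_matrix(R.T@T).as_rotvec().round(3),round(cur,2)
E
python3 - <<'E'
from station import r
from h import *
s=r.sense();c=cap(r,"w1");print(s["time_s"],s["tcp_pos"],s["gripper_width"],s["joints"],s["wrist_force"]);print(delta(s,[.6383,-.0812,.022],101.6))
print(c["camera_matrix"],-c["R"].T@c["t"],proj(c,[.6383,-.0812,.028]))
E
```

```text
1.6 [ 0.63736258 -0.07906984  0.19960098] 0.6034032707895606 [ 7.31805367e+00  2.51616625e+01  3.90142366e-01 -4.02511698e-02
 -6.54268460e+01 -8.57685620e+01] [-0.02757743 -1.3873881   0.06466915]Traceback (most recent call last):
  File "<stdin>", line 3, in <module>
  File "h.py", line 22, in delta
    return (R.T@(np.array(pos)-s["tcp_pos"])*1000).round(1),Ro.from_matrix(R.T@T).as_rotvec().round(3),round(cur,2)
                                                            ~~~~~~~~~~~~~~^^^^^^^
  File "scipy/spatial/transform/_rotation.pyx", line 1143, in scipy.spatial.transform._rotation.Rotation.from_matrix
ValueError: Non-positive determinant (left-handed or null coordinate frame) in rotation matrix 0: [[-9.99993512e-01  1.17326129e-03 -3.40572491e-03]
 [ 1.17630418e-03  9.99998911e-01 -8.91597211e-04]
 [-3.40467512e-03  8.95597595e-04  9.99993803e-01]].
```

View pics/w1.png

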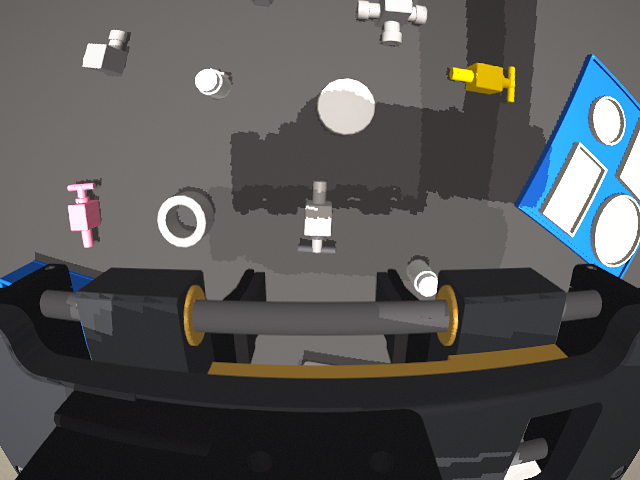

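The wrist picture shows the steel valve with its block top near (318,228), nipple end (320,183) and T-bar (317,245). Tee, cap, yellow valve and tray are also in view.

```bash
sed -i 's/\[\[np.sin(a),np.cos(a),0\],\[-np.cos(a),np.sin(a),0\]/[[-np.sin(a),np.cos(a),0],[np.cos(a),np.sin(a),0]/' h.py
python3 - <<'E'
from station import r
from h import *
s=r.sense();c=load("w1.npz");p=c["pixels"]
print(-c["R"].T@c["t"],proj(c,[.6383,-.0812,.028]))
g=cv2.cvtColor(p,cv2.COLOR_RGB2GRAY)
print("blk",fish(c,(318,228),.028)); n=fish(c,(320,183),.016);t=fish(c,(317,245),.018);print(n,t,np.degrees(np.arctan2(*(t-n)[[1,0]])))
cv2.imwrite("pics/w1c.png",cv2.resize(p[170:260,260:380,::-1],None,fx=6,fy=6,interpolation=cv2.INTER_CUBIC))
print(delta(s,[.6383,-.0812,.022],101.6))
E
```

```text
[ 0.56960208 -0.09433026  0.35222415] [319.23223849 220.52749023]
blk [ 0.64523653 -0.08092636  0.028     ]
[ 0.60650651 -0.08694084  0.016     ] [ 0.66376901 -0.07821114  0.018     ] 8.668031854511936
(array([  4.5,  -5.8, 177.2]), array([0.001, 0.   , 0.003]), np.float64(101.79))
```

View pics/w1c.png

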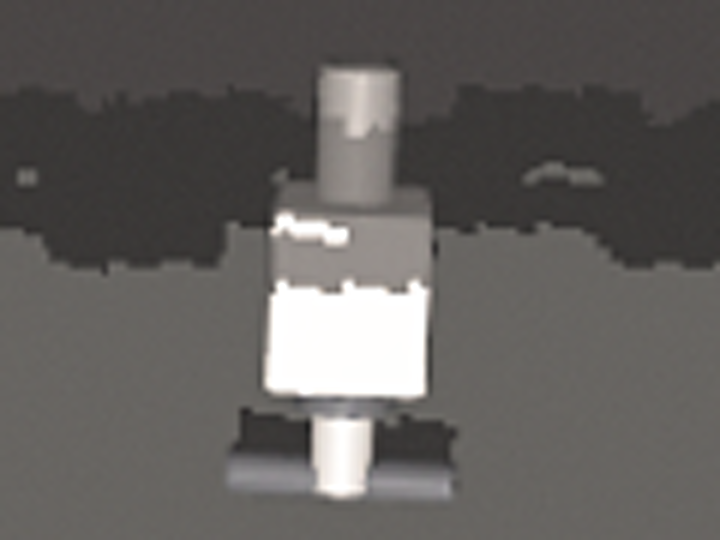

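The block top spans (305–332, 205–236), so its centre is (318,220). That agrees with the overhead estimate. Now descending.

{"api": "servo_tool", "payload": {"commands": [[[0.4, 2, -3, 30, 0, 0, 0.02], [0.4, 4, -6, 60, 0, 0, 0.02], [0.4, 4, -6, 90, 0, 0, 0.02], [0.4, 4, -6, 120, 0, 0, 0.02], [0.4, 4, -6, 120, 0, 0, 0.02]]]}}

```text
time_s: 2.15
tcp_pos: [0.6311, -0.0874, 0.0764]
ee_rot: [[-0.983, -0.181, -0.011], [-0.181, 0.984, 0.0], [0.011, 0.002, -1.0]]
wrist_force: [-1.0, -0.7, -0.2]
gripper_width: 0.597
gripper_force: 0.0
```

```bash
python3 - <<'E'
from station import r
from h import *
s=r.sense();print(s["tcp_pos"],s["ee_rot"]);print(delta(s,[.638,-.0808,.022],100.6))
E
```

```text
[ 0.631086   -0.08744675  0.0764403 ] [[-9.83488577e-01 -1.80645226e-01 -1.08407615e-02]
 [-1.80657254e-01  9.83546104e-01  1.32601855e-04]
 [ 1.06384348e-02  2.08887461e-03 -9.99941228e-01]]
(array([-8.6,  5.2, 54.4]), array([ 0.002, -0.011, -0.003]), np.float64(100.41))
```

{"api": "servo_tool", "payload": {"commands": [[[0.4, 0, 0, 0, 0, 0, 0], [0.4, 0, 0, 0, 0, 0, 0], [0.4, 0, 0, 0, 0, 0, 0], [0.4, 0, 0, 0, 0, 0, 0], [0.4, 0, 0, 0, 0, 0, 0]]]}}

```text
time_s: 2.65
tcp_pos: [0.6352, -0.0872, 0.0825]
ee_rot: [[-0.983, -0.182, 0.002], [-0.182, 0.983, 0.0], [-0.002, -0.0, -1.0]]
wrist_force: [0.5, -0.5, -0.2]
gripper_width: 0.6
gripper_force: 0.0
```

```bash
python3 - <<'E'
from station import r
from h import *
s=r.sense();print(s["tcp_pos"],s["ee_rot"][:,2]);print(delta(s,[.638,-.0808,.022],100.6))
E
```

```text
[ 0.6351989  -0.08721265  0.08252845] [ 1.60583968e-03  1.88740756e-04 -9.99998693e-01]
(array([-3.8,  5.8, 60.5]), array([-0.   ,  0.002, -0.002]), np.float64(100.48))
```

{"api": "servo_tool", "payload": {"commands": [[[0.4, -4, 6, 15, 0, 0, 0], [0.4, -4, 6, 35, 0, 0, 0], [0.4, -4, 6, 50, 0, 0, 0], [0.4, -4, 6, 60, 0, 0, 0], [0.4, -4, 6, 60, 0, 0, 0]]]}}

```text
time_s: 3.15
tcp_pos: [0.6364, -0.0806, 0.0192]
ee_rot: [[-0.983, -0.182, -0.004], [-0.182, 0.983, -0.0], [0.004, 0.0, -1.0]]
wrist_force: [0.1, 0.5, 0.0]
gripper_width: 0.6
gripper_force: 0.0
```

{"api": "servo_tool", "payload": {"commands": [[[0.4, 0, 0, 0, 0, 0, 0], [0.4, 0, 0, 0, 0, 0, 0], [0.6, 0, 0, 0, 0, 0, 0], [0.8, 0, 0, 0, 0, 0, 0], [1, 0, 0, 0, 0, 0, 0]]]}}

```text
time_s: 3.65
tcp_pos: [0.6379, -0.0807, 0.022]
ee_rot: [[-0.983, -0.182, 0.001], [-0.182, 0.983, 0.0], [-0.001, -0.0, -1.0]]
wrist_force: [-0.3, 0.9, -1.0]
gripper_width: 0.411
gripper_force: 0.0
```

{"api": "servo_tool", "payload": {"commands": [[[1, 0, 0, 0, 0, 0, 0], [1, 0, 0, 0, 0, 0, 0], [1, 0, 0, 0, 0, 0, 0], [1, 0, 0, 0, 0, 0, 0], [1, 0, 0, 0, 0, 0, 0]]]}}

```text
time_s: 4.15
tcp_pos: [0.6378, -0.0807, 0.0217]
ee_rot: [[-0.983, -0.182, 0.0], [-0.182, 0.983, -0.0], [-0.0, -0.0, -1.0]]
wrist_force: [-0.5, 0.2, 0.8]
gripper_width: 0.271
gripper_force: 29.9
```

{"api": "servo_tool", "payload": {"commands": [[[1, 0, 0, -10, 0, 0, 0], [1, 0, 0, -30, 0, 0, 0], [1, 0, 0, -55, 0, 0, 0], [1, 0, 0, -75, 0, 0, 0], [1, 0, 0, -80, 0, 0, 0]]]}}

```text
time_s: 4.65
tcp_pos: [0.6391, -0.0806, 0.1045]
ee_rot: [[-0.983, -0.182, 0.005], [-0.182, 0.983, 0.0], [-0.005, -0.001, -1.0]]
wrist_force: [0.4, 1.3, -1.3]
gripper_width: 0.274
gripper_force: 29.9
```

{"api": "servo_tool", "payload": {"commands": [[[1, 2, 14, 0, 0, 0, 0], [1, 6, 42, 0, 0, 0, 0], [1, 10, 74, 0, 0, 0, 0], [1, 15, 107, 0, 0, 0, 0], [1, 20, 140, 0, 0, 0, 0]]]}}

```text
time_s: 5.15
tcp_pos: [0.5905, 0.0549, 0.0998]
ee_rot: [[-0.983, -0.181, -0.003], [-0.181, 0.983, -0.001], [0.003, 0.0, -1.0]]
wrist_force: [1.0, 0.6, -1.3]
gripper_width: 0.272
gripper_force: 29.9
```

{"api": "servo_tool", "payload": {"commands": [[[1, 5, 33, 0, 0, 0, 0.1], [1, 10, 66, 0, 0, 0, 0.2], [1, 14, 98, 0, 0, 0, 0.3], [1, 18, 126, 0, 0, 0, 0.4], [1, 20, 140, 0, 0, 0, 0.487]]]}}

```text
time_s: 5.65
tcp_pos: [0.5451, 0.1896, 0.1]
ee_rot: [[-0.954, 0.301, -0.003], [0.301, 0.954, -0.001], [0.002, -0.002, -1.0]]
wrist_force: [0.3, -1.1, -1.1]
gripper_width: 0.273
gripper_force: 29.9
```

{"api": "servo_tool", "payload": {"commands": [[[1, 0, 0, 10, 0, 0, 0], [1, 0, 0, 20, 0, 0, 0], [1, 0, 0, 30, 0, 0, 0], [1, 0, 0, 30, 0, 0, 0], [1, 0, 0, 30, 0, 0, 0]]]}}

```text
time_s: 6.15
tcp_pos: [0.5474, 0.1865, 0.0708]
ee_rot: [[-0.954, 0.3, -0.001], [0.3, 0.954, -0.001], [0.001, -0.001, -1.0]]
wrist_force: [-0.4, 0.7, -0.0]
gripper_width: 0.273
gripper_force: 29.9
```

```bash
python3 - <<'E'
from station import r
from h import *
s=r.sense();c=cap(r,"w2");print(s["tcp_pos"],s["gripper_width"],s["joints"]);print(delta(s,[.5478,.1868,.032],72.55))
E
```

```text
[0.54740574 0.18652939 0.07078974] 0.27256637997243016 [ 3.48616199e+01  2.70720896e+01 -1.77590652e+01  1.12598250e-02
 -4.52589560e+01 -1.42340246e+02]
(array([-0.3,  0.4, 38.8]), array([-0.001, -0.001, -0.   ]), np.float64(72.53))
```

View pics/w2.png

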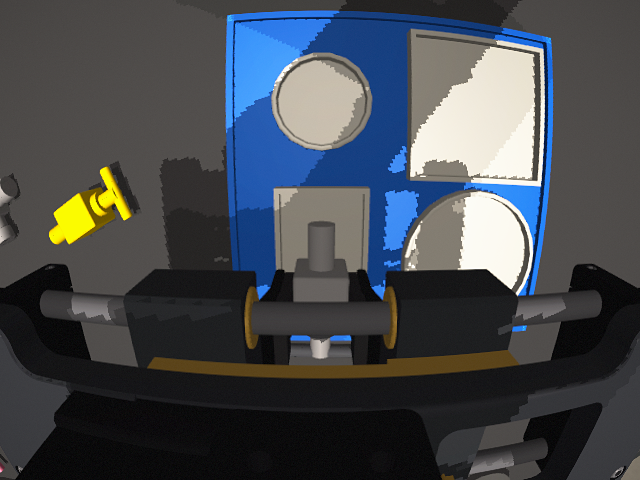

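The valve is in line with the oblong dish, whose near edge is at row 187 and columns 274–370. The nipple tip is at (320,222). I'll check the lengthwise offset numerically.

```bash
python3 - <<'E'
from h import *
c=load("w2.npz");a=np.array([.954,-.3]);b=np.array([.3,.954]);T=np.array([.5474,.1865])
f=lambda q,z:(lambda d:np.round([d@a*1000,d@b*1000],1))(fish(c,q,z)[:2]-T)
print("nip",f((320.5,222),.069),"dish edge",f((322,187),.016),f((274,187),.016),f((370,187),.016))
print("block top front corners",f((296,260),.077),f((346,260),.077))
for n,q in [("small",(322,102)),("sqL",(411,30)),("sq",(410,178)),("sq3",(542,185)),("sq4",(545,49))]:print(n,f(q,.016))
E
```

```text
nip [-34.8  -1.2] dish edge [-43.1  -0.4] [-43.3 -27.5] [-43.3  26.6]
block top front corners [-20.5 -11.4] [-20.5   9.4]
small [-90.8  -0.4]
sqL [-135.   50.]
sq [-48.8  49.6]
sq3 [-48.1 139.2]
sq4 [-136.   139.9]
```

{"api": "servo_tool", "payload": {"commands": [[[1, -2, 0, 10, 0, 0, 0], [1, -2, 0, 20, 0, 0, 0], [1, -2, 0, 29, 0, 0, 0], [1, -2, 0, 35, 0, 0, 0], [1, -2, 0, 37, 0, 0, 0]]]}}

```text
time_s: 6.7
tcp_pos: [0.5488, 0.1865, 0.0333]
ee_rot: [[-0.954, 0.3, -0.002], [0.3, 0.954, -0.001], [0.001, -0.002, -1.0]]
wrist_force: [-0.2, -1.0, -1.8]
gripper_width: 0.276
gripper_force: 29.9
```

{"api": "servo_tool", "payload": {"commands": [[[1, 0, 0, 1, 0, 0, 0], [1, 0, 0, 2, 0, 0, 0], [1, 0, 0, 2, 0, 0, 0], [1, 0, 0, 2, 0, 0, 0], [1, 0, 0, 2, 0, 0, 0]]]}}

```text
time_s: 7.2
tcp_pos: [0.5495, 0.187, 0.0329]
ee_rot: [[-0.954, 0.299, 0.0], [0.299, 0.954, 0.0], [-0.0, 0.0, -1.0]]
wrist_force: [-0.1, 0.0, -1.3]
gripper_width: 0.271
gripper_force: 29.9
```

{"api": "servo_tool", "payload": {"commands": [[[1, 0, 0, 1, 0, 0, 0], [1, 0, 0, 2, 0, 0, 0], [1, 0, 0, 2, 0, 0, 0], [1, 0, 0, 2, 0, 0, 0], [1, 0, 0, 2, 0, 0, 0]]]}}

```text
time_s: 7.7
tcp_pos: [0.5495, 0.1869, 0.0307]
ee_rot: [[-0.954, 0.299, 0.0], [0.299, 0.954, 0.0], [-0.0, 0.0, -1.0]]
wrist_force: [0.6, 0.4, 0.6]
gripper_width: 0.278
gripper_force: 29.9
```

{"api": "servo_tool", "payload": {"commands": [[[0.65, 0, 0, 0, 0, 0, 0], [0.6, 0, 0, 0, 0, 0, 0], [0.5, 0, 0, 0, 0, 0, 0], [0.5, 0, 0, 0, 0, 0, 0], [0.5, 0, 0, 0, 0, 0, 0]]]}}

```text
time_s: 8.2
tcp_pos: [0.5494, 0.1868, 0.0305]
ee_rot: [[-0.954, 0.3, 0.0], [0.3, 0.954, 0.0], [-0.0, 0.0, -1.0]]
wrist_force: [-0.5, -0.2, 1.1]
gripper_width: 0.489
gripper_force: 0.0
```

{"api": "servo_tool", "payload": {"commands": [[[0.5, 0, 0, -8, 0, 0, 0], [0.5, 0, 0, -30, 0, 0, 0], [0.5, 0, 0, -65, 0, 0, 0], [0.5, 0, 0, -100, 0, 0, 0], [0.5, 0, 0, -125, 0, 0, 0]]]}}

```text
time_s: 8.7
tcp_pos: [0.5501, 0.1872, 0.1588]
ee_rot: [[-0.954, 0.299, 0.003], [0.299, 0.954, 0.002], [-0.003, 0.003, -1.0]]
wrist_force: [0.8, 1.0, 0.2]
gripper_width: 0.502
gripper_force: 0.0
```

```bash
python3 - <<'E'
from station import r
from h import *
s=r.sense();print(s["tcp_pos"]);print(delta(s,[.4328,-.0543,.17],101.7))
E
```

```text
[0.55013147 0.18717641 0.15884086]
(array([  39.7, -265.5,  -11.9]), array([ 0.002,  0.003, -0.508]), np.float64(72.59))
```

{"api": "servo_tool", "payload": {"commands": [[[0.5, 8, -48, -5, 0, 0, 0], [0.5, 12, -85, -15, 0, 0, 0], [0.5, 16, -120, -25, 0, 0, 0], [0.5, 19, -145, -35, 0, 0, 0], [0.5, 20, -155, -40, 0, 0, 0]]]}}

```text
time_s: 9.2
tcp_pos: [0.483, 0.0433, 0.1972]
ee_rot: [[-0.954, 0.301, 0.002], [0.301, 0.954, 0.001], [-0.002, 0.001, -1.0]]
wrist_force: [0.4, 0.6, 0.6]
gripper_width: 0.502
gripper_force: 0.0
```

{"api": "servo_tool", "payload": {"commands": [[[0.5, 4, -26, 0, 0, 0, -0.12], [0.5, 9, -55, 0, 0, 0, -0.24], [0.5, 15, -85, 0, 0, 0, -0.36], [0.5, 20, -105, 0, 0, 0, -0.48], [0.5, 20, -111, 0, 0, 0, -0.508]]]}}

```text
time_s: 9.7
tcp_pos: [0.4305, -0.056, 0.1959]
ee_rot: [[-0.979, -0.204, 0.0], [-0.204, 0.979, 0.0], [-0.0, 0.0, -1.0]]
wrist_force: [0.7, 0.2, 0.6]
gripper_width: 0.501
gripper_force: 0.0
```

{"api": "servo_tool", "payload": {"commands": [[[0.5, 0, 0, 0, 0, 0, 0], [0.5, 0, 0, 0, 0, 0, 0], [0.5, 0, 0, 0, 0, 0, 0], [0.5, 0, 0, 0, 0, 0, 0], [0.5, 0, 0, 0, 0, 0, 0]]]}}

```text
time_s: 10.2
tcp_pos: [0.4317, -0.0546, 0.1955]
ee_rot: [[-0.979, -0.203, -0.0], [-0.203, 0.979, -0.0], [0.0, -0.0, -1.0]]
wrist_force: [-0.0, -0.5, 0.4]
gripper_width: 0.497
gripper_force: 0.0
```

```bash
python3 - <<'E'
from station import r
from h import *
s=r.sense();c=cap(r,"w3");print(s["tcp_pos"],s["time_s"]);print(delta(s,[.4328,-.0543,.035],101.7))
print(proj(c,[.4328,-.0543,.044]),proj(c,[.5326,-.0776,.03]),proj(c,[.4325,-.1767,.042]))
cv2.imwrite("pics/w3c.png",cv2.resize(c["pixels"][130:290,220:420,::-1],None,fx=3.7,fy=3.7,interpolation=cv2.INTER_CUBIC))
E
```

```text
[ 0.43174226 -0.05459087  0.19548618] 10.2
(array([-1.100e+00,  1.000e-01,  1.605e+02]), array([-0., -0.,  0.]), np.float64(101.71))
[322.14061087 225.70165913] [277.15481801 317.08764342] [184.3257707  197.71898999]
```

View pics/w3c.png

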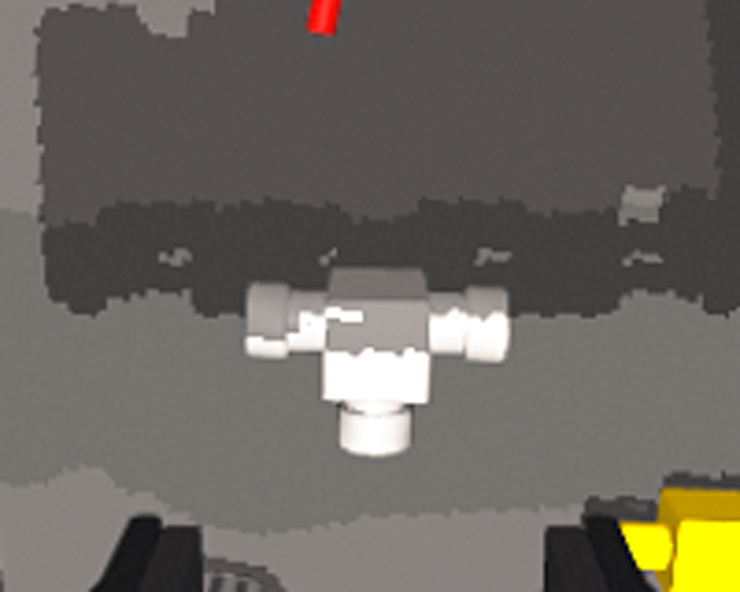

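The tee's block top is centred at (322,225), within a pixel of the prediction, and it is square to the jaws. Descending to grip.

{"api": "servo_tool", "payload": {"commands": [[[0.5, -1, 0, 20, 0, 0, 0], [0.5, -1, 0, 50, 0, 0, 0], [0.5, -1, 0, 80, 0, 0, 0], [0.5, -1, 0, 105, 0, 0, 0], [0.5, -1, 0, 120, 0, 0, 0]]]}}

```text
time_s: 10.75
tcp_pos: [0.4316, -0.0548, 0.0737]
ee_rot: [[-0.979, -0.202, -0.003], [-0.202, 0.979, -0.001], [0.003, 0.0, -1.0]]
wrist_force: [0.4, -0.7, -0.6]
gripper_width: 0.501
gripper_force: 0.0
```

{"api": "servo_tool", "payload": {"commands": [[[0.5, 0, 0, 10, 0, 0, 0], [0.5, 0, 0, 25, 0, 0, 0], [0.5, 0, 0, 35, 0, 0, 0], [0.5, 0, 0, 40, 0, 0, 0], [0.5, 0, 0, 40, 0, 0, 0]]]}}

```text
time_s: 11.25
tcp_pos: [0.4324, -0.0548, 0.0352]
ee_rot: [[-0.979, -0.202, -0.001], [-0.202, 0.979, -0.0], [0.001, -0.0, -1.0]]
wrist_force: [0.2, 0.1, -0.3]
gripper_width: 0.497
gripper_force: 0.0
```

{"api": "servo_tool", "payload": {"commands": [[[0.5, 0, 0, 0, 0, 0, 0], [0.6, 0, 0, 0, 0, 0, 0], [0.8, 0, 0, 0, 0, 0, 0], [1, 0, 0, 0, 0, 0, 0], [1, 0, 0, 0, 0, 0, 0]]]}}

```text
time_s: 11.75
tcp_pos: [0.4326, -0.0547, 0.0358]
ee_rot: [[-0.979, -0.202, 0.001], [-0.202, 0.979, 0.0], [-0.001, 0.0, -1.0]]
wrist_force: [-0.3, 0.6, 1.5]
gripper_width: 0.274
gripper_force: 30.0
```

{"api": "servo_tool", "payload": {"commands": [[[1, 0, 0, 0, 0, 0, 0], [1, 0, 0, 0, 0, 0, 0], [1, 0, 0, 0, 0, 0, 0], [1, 0, 0, 0, 0, 0, 0], [1, 0, 0, 0, 0, 0, 0]]]}}

```text
time_s: 12.25
tcp_pos: [0.4326, -0.0547, 0.0358]
ee_rot: [[-0.979, -0.203, 0.0], [-0.203, 0.979, -0.0], [-0.0, -0.0, -1.0]]
wrist_force: [-1.8, 0.6, 5.4]
gripper_width: 0.271
gripper_force: 30.0
```

```bash
python3 - <<'E'
from station import r
from h import *
s=r.sense();print(s["tcp_pos"]);print(delta(s,[.4868,.3046,.12],72.6))
E
```

```text
[ 0.43262796 -0.05473605  0.03577614]
(array([-125.9,  340.9,  -84.2]), array([0.   , 0.   , 0.508]), np.float64(101.69))
```

{"api": "servo_tool", "payload": {"commands": [[[1, 0, 0, -10, 0, 0, 0], [1, 0, 0, -30, 0, 0, 0], [1, 0, 0, -55, 0, 0, 0], [1, 0, 0, -75, 0, 0, 0], [1, 0, 0, -80, 0, 0, 0]]]}}

```text
time_s: 12.75
tcp_pos: [0.4335, -0.0546, 0.1175]
ee_rot: [[-0.979, -0.202, 0.004], [-0.202, 0.979, 0.001], [-0.004, 0.0, -1.0]]
wrist_force: [0.9, -0.7, -3.1]
gripper_width: 0.271
gripper_force: 30.0
```

{"api": "servo_tool", "payload": {"commands": [[[1, -7, 20, 0, 0, 0, 0], [1, -20, 55, 0, 0, 0, 0], [1, -34, 93, 0, 0, 0, 0], [1, -48, 131, 0, 0, 0, 0], [1, -62, 169, 0, 0, 0, 0]]]}}

```text
time_s: 13.25
tcp_pos: [0.4581, 0.1244, 0.1145]
ee_rot: [[-0.979, -0.202, -0.002], [-0.202, 0.979, -0.001], [0.002, -0.0, -1.0]]
wrist_force: [0.6, -0.1, -1.2]
gripper_width: 0.271
gripper_force: 30.0
```

{"api": "servo_tool", "payload": {"commands": [[[1, -15, 40, 0, 0, 0, 0.1], [1, -30, 80, 0, 0, 0, 0.2], [1, -44, 118, 0, 0, 0, 0.3], [1, -56, 152, 0, 0, 0, 0.4], [1, -64, 172, 0, 0, 0, 0.508]]]}}

```text
time_s: 13.75
tcp_pos: [0.4865, 0.3069, 0.114]
ee_rot: [[-0.953, 0.302, -0.001], [0.302, 0.953, -0.001], [0.001, -0.001, -1.0]]
wrist_force: [-0.5, 0.5, -2.6]
gripper_width: 0.276
gripper_force: 30.0
```

{"api": "servo_tool", "payload": {"commands": [[[1, 0, 0, 10, 0, 0, 0], [1, 0, 0, 20, 0, 0, 0], [1, 0, 0, 30, 0, 0, 0], [1, 0, 0, 30, 0, 0, 0], [1, 0, 0, 30, 0, 0, 0]]]}}

```text
time_s: 14.25
tcp_pos: [0.4868, 0.3037, 0.0851]
ee_rot: [[-0.954, 0.3, -0.001], [0.3, 0.954, -0.001], [0.0, -0.001, -1.0]]
wrist_force: [-0.2, -0.3, -1.7]
gripper_width: 0.275
gripper_force: 30.0
```

```bash
python3 - <<'E'
from station import r
from h import *
s=r.sense();print(s["tcp_pos"],s["gripper_width"],s["wrist_force"]);print(delta(s,[.4873,.3046,.0448],72.6))
E
```

```text
[0.4867545  0.30365462 0.08506721] 0.27460707704254095 [-0.15355031 -0.250669   -1.66378058]
(array([-0.3,  1.1, 40.3]), array([-0.001, -0.   , -0.001]), np.float64(72.54))
```

{"api": "servo_tool", "payload": {"commands": [[[1, 0, 1, 10, 0, 0, 0], [1, 0, 1, 20, 0, 0, 0], [1, 0, 1, 29, 0, 0, 0], [1, 0, 1, 35, 0, 0, 0], [1, 0, 1, 37, 0, 0, 0]]]}}

```text
time_s: 14.75
tcp_pos: [0.4867, 0.3052, 0.0474]
ee_rot: [[-0.954, 0.3, -0.001], [0.3, 0.954, -0.001], [0.001, -0.002, -1.0]]
wrist_force: [0.3, 0.1, -3.0]
gripper_width: 0.273
gripper_force: 30.0
```

{"api": "servo_tool", "payload": {"commands": [[[1, 0, 0, 1, 0, 0, 0], [1, 0, 0, 2, 0, 0, 0], [1, 0, 0, 3, 0, 0, 0], [1, 0, 0, 4, 0, 0, 0], [1, 0, 0, 4, 0, 0, 0]]]}}

```text
time_s: 15.25
tcp_pos: [0.4873, 0.3058, 0.0449]
ee_rot: [[-0.954, 0.299, 0.001], [0.299, 0.954, 0.0], [-0.0, 0.001, -1.0]]
wrist_force: [0.2, -0.1, -0.7]
gripper_width: 0.273
gripper_force: 30.0
```

{"api": "servo_tool", "payload": {"commands": [[[0.65, 0, 0, 0, 0, 0, 0], [0.6, 0, 0, 0, 0, 0, 0], [0.5, 0, 0, 0, 0, 0, 0], [0.5, 0, 0, 0, 0, 0, 0], [0.5, 0, 0, 0, 0, 0, 0]]]}}

```text
time_s: 15.75
tcp_pos: [0.4872, 0.3056, 0.0446]
ee_rot: [[-0.954, 0.3, 0.0], [0.3, 0.954, 0.0], [-0.0, 0.0, -1.0]]
wrist_force: [-0.4, 0.7, -0.4]
gripper_width: 0.485
gripper_force: 0.0
```

{"api": "servo_tool", "payload": {"commands": [[[0.4, 0, 0, -8, 0, 0, 0], [0.4, 0, 0, -30, 0, 0, 0], [0.3, 0, 0, -65, 0, 0, 0], [0.2, 0, 0, -100, 0, 0, 0], [0.1, 0, 0, -120, 0, 0, 0]]]}}

```text
time_s: 16.25
tcp_pos: [0.4882, 0.3064, 0.1685]
ee_rot: [[-0.954, 0.299, 0.004], [0.299, 0.954, 0.003], [-0.003, 0.004, -1.0]]
wrist_force: [0.2, -0.7, -0.7]
gripper_width: 0.788
gripper_force: 0.0
```

```bash
python3 - <<'E'
from station import r
from h import *
s=r.sense();print(s["tcp_pos"]);print(delta(s,[.5326,-.0776,.19],90))
E
```

```text
[0.48824781 0.30644245 0.1684646 ]
(array([-157.2, -353.1,  -22.6]), array([ 0.004,  0.004, -0.304]), np.float64(72.6))
```

{"api": "servo_tool", "payload": {"commands": [[[0.1, -10, -22, -10, 0, 0, 0], [0.1, -28, -63, -20, 0, 0, 0], [0.1, -46, -103, -23, 0, 0, 0], [0.1, -64, -144, -23, 0, 0, 0], [0.1, -82, -184, -23, 0, 0, 0]]]}}

```text
time_s: 16.75
tcp_pos: [0.5103, 0.1039, 0.1886]
ee_rot: [[-0.954, 0.299, 0.001], [0.299, 0.954, 0.001], [-0.001, 0.001, -1.0]]
wrist_force: [0.7, 0.0, -0.2]
gripper_width: 0.901
gripper_force: 0.0
```

{"api": "servo_tool", "payload": {"commands": [[[0.1, -18, -40, 0, 0, 0, 0], [0.1, -36, -80, 0, 0, 0, 0], [0.1, -54, -120, 0, 0, 0, 0], [0.1, -68, -152, 0, 0, 0, 0], [0.1, -75, -169, 0, 0, 0, 0]]]}}

```text
time_s: 17.25
tcp_pos: [0.5312, -0.0808, 0.1882]
ee_rot: [[-0.953, 0.302, 0.001], [0.302, 0.953, -0.0], [-0.001, -0.0, -1.0]]
wrist_force: [-0.4, -0.0, 0.6]
gripper_width: 0.899
gripper_force: 0.0
```

{"api": "servo_tool", "payload": {"commands": [[[0.1, 0, 0, 0, 0, 0, 0], [0.1, 0, 0, 0, 0, 0, 0], [0.1, 0, 0, 0, 0, 0, 0], [0.1, 0, 0, 0, 0, 0, 0], [0.1, 0, 0, 0, 0, 0, 0]]]}}

```text
time_s: 17.75
tcp_pos: [0.5313, -0.0774, 0.1877]
ee_rot: [[-0.955, 0.298, 0.0], [0.298, 0.955, 0.0], [-0.0, 0.0, -1.0]]
wrist_force: [-0.4, -0.3, -0.5]
gripper_width: 0.898
gripper_force: 0.0
```

```bash
python3 - <<'E'
from station import r
from h import *
s=r.sense();c=cap(r,"w4");print(s["tcp_pos"],s["gripper_width"]);print(delta(s,[.5326,-.0776,.023],72.6))
print(proj(c,[.5326,-.0776,.03]),proj(c,[.4325,-.1767,.042]))
E
```

```text
[ 0.53128416 -0.07738345  0.18767423] 0.8979491927226918
(array([ -1.3,   0.2, 164.7]), array([0.   , 0.   , 0.001]), np.float64(72.65))
[322.23232543 223.4700049 ] [173.65617375 150.88551236]
```

View pics/w4.png

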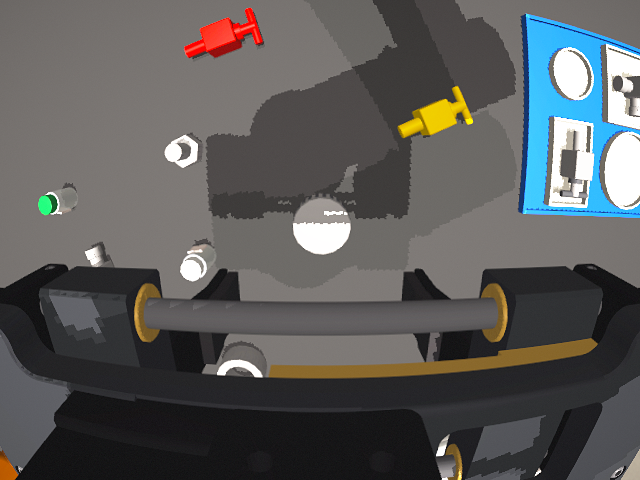

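The cap's top is centred at (321,224) as predicted, and the plug's shank top is at (174,152), also as predicted. Valve and tee sit in their dishes. Descending on the cap.

{"api": "servo_tool", "payload": {"commands": [[[0.1, -1, 0, 20, 0, 0, 0], [0.15, -1, 0, 50, 0, 0, 0], [0.2, -1, 0, 80, 0, 0, 0], [0.2, -1, 0, 105, 0, 0, 0], [0.2, -1, 0, 120, 0, 0, 0]]]}}

```text
time_s: 18.3
tcp_pos: [0.5311, -0.0782, 0.0655]
ee_rot: [[-0.954, 0.299, -0.003], [0.299, 0.954, -0.0], [0.003, -0.001, -1.0]]
wrist_force: [-0.4, -0.7, 0.7]
gripper_width: 0.801
gripper_force: 0.0
```

{"api": "servo_tool", "payload": {"commands": [[[0.2, 0, 0, 15, 0, 0, 0], [0.2, 0, 0, 30, 0, 0, 0], [0.2, 0, 0, 40, 0, 0, 0], [0.2, 0, 0, 45, 0, 0, 0], [0.2, 0, 0, 45, 0, 0, 0]]]}}

```text
time_s: 18.8
tcp_pos: [0.532, -0.0784, 0.0221]
ee_rot: [[-0.954, 0.299, -0.001], [0.299, 0.954, -0.0], [0.001, -0.001, -1.0]]
wrist_force: [0.1, -0.2, -0.7]
gripper_width: 0.802
gripper_force: 0.0
```

{"api": "servo_tool", "payload": {"commands": [[[0.2, 0, 0, 0, 0, 0, 0], [0.3, 0, 0, 0, 0, 0, 0], [0.45, 0, 0, 0, 0, 0, 0], [0.8, 0, 0, 0, 0, 0, 0], [1, 0, 0, 0, 0, 0, 0]]]}}

```text
time_s: 19.3
tcp_pos: [0.5327, -0.0783, 0.023]
ee_rot: [[-0.954, 0.3, 0.001], [0.3, 0.954, 0.0], [-0.001, 0.001, -1.0]]
wrist_force: [-0.2, 1.5, 1.6]
gripper_width: 0.564
gripper_force: 30.0
```

{"api": "servo_tool", "payload": {"commands": [[[1, 0, 0, 0, 0, 0, 0], [1, 0, 0, 0, 0, 0, 0], [1, 0, 0, 0, 0, 0, 0], [1, 0, 0, 0, 0, 0, 0], [1, 0, 0, 0, 0, 0, 0]]]}}

```text
time_s: 19.8
tcp_pos: [0.5327, -0.0783, 0.023]
ee_rot: [[-0.954, 0.299, 0.001], [0.299, 0.954, 0.0], [-0.001, 0.0, -1.0]]
wrist_force: [-0.2, 3.4, 4.8]
gripper_width: 0.564
gripper_force: 30.0
```

```bash
python3 - <<'E'
from station import r
from h import *
s=r.sense();print(s["tcp_pos"]);print(delta(s,[.5765,.2764,.12],72.6))
E
```

```text
[ 0.53266899 -0.07830475  0.02295818]
(array([ 64.3, 351.6, -96.9]), array([ 0.   ,  0.001, -0.   ]), np.float64(72.58))
```

{"api": "servo_tool", "payload": {"commands": [[[1, 0, 0, -10, 0, 0, 0], [1, 0, 0, -30, 0, 0, 0], [1, 0, 0, -55, 0, 0, 0], [1, 0, 0, -80, 0, 0, 0], [1, 0, 0, -90, 0, 0, 0]]]}}

```text
time_s: 20.3
tcp_pos: [0.5321, -0.0788, 0.114]
ee_rot: [[-0.954, 0.3, 0.001], [0.3, 0.954, -0.0], [-0.001, 0.0, -1.0]]
wrist_force: [1.3, 1.1, -4.7]
gripper_width: 0.566
gripper_force: 30.0
```

{"api": "servo_tool", "payload": {"commands": [[[1, 4, 20, 0, 0, 0, 0], [1, 10, 56, 0, 0, 0, 0], [1, 17, 94, 0, 0, 0, 0], [1, 24, 132, 0, 0, 0, 0], [1, 31, 170, 0, 0, 0, 0]]]}}

```text
time_s: 20.8
tcp_pos: [0.552, 0.0937, 0.111]
ee_rot: [[-0.954, 0.301, -0.004], [0.301, 0.954, -0.001], [0.003, -0.002, -1.0]]
wrist_force: [1.1, 0.3, -4.2]
gripper_width: 0.566
gripper_force: 30.0
```

{"api": "servo_tool", "payload": {"commands": [[[1, 7, 40, 0, 0, 0, 0], [1, 14, 80, 0, 0, 0, 0], [1, 22, 120, 0, 0, 0, 0], [1, 29, 158, 0, 0, 0, 0], [1, 33, 182, 0, 0, 0, 0]]]}}

```text
time_s: 21.3
tcp_pos: [0.5755, 0.2784, 0.1104]
ee_rot: [[-0.954, 0.298, -0.003], [0.298, 0.954, -0.002], [0.002, -0.002, -1.0]]
wrist_force: [0.3, -0.6, -4.3]
gripper_width: 0.563
gripper_force: 30.0
```

{"api": "servo_tool", "payload": {"commands": [[[1, 0, 0, 10, 0, 0, 0], [1, 0, 0, 20, 0, 0, 0], [1, 0, 0, 35, 0, 0, 0], [1, 0, 0, 40, 0, 0, 0], [1, 0, 0, 40, 0, 0, 0]]]}}

```text
time_s: 21.8
tcp_pos: [0.5754, 0.2746, 0.0705]
ee_rot: [[-0.954, 0.301, -0.004], [0.301, 0.954, -0.003], [0.003, -0.004, -1.0]]
wrist_force: [-0.4, 0.2, -4.4]
gripper_width: 0.563
gripper_force: 30.0
```

```bash
python3 - <<'E'
from station import r
from h import *
s=r.sense();print(s["tcp_pos"],s["gripper_width"],s["wrist_force"]);print(delta(s,[.5767,.2768,.032],72.6))
E
```

```text
[0.57537683 0.2745633  0.07052031] 0.5634095484435651 [-0.42244318  0.18847427 -4.36357042]
(array([-0.7,  2.7, 38.5]), array([-0.004, -0.003, -0.002]), np.float64(72.49))
```

{"api": "servo_tool", "payload": {"commands": [[[1, -1, 2, 10, 0, 0, 0], [1, -1, 2, 20, 0, 0, 0], [1, -1, 2, 29, 0, 0, 0], [1, -1, 2, 34, 0, 0, 0], [1, -1, 2, 35, 0, 0, 0]]]}}

```text
time_s: 22.3
tcp_pos: [0.5776, 0.2778, 0.0364]
ee_rot: [[-0.954, 0.3, -0.002], [0.3, 0.954, -0.001], [0.001, -0.002, -1.0]]
wrist_force: [-0.4, 0.6, -4.5]
gripper_width: 0.567
gripper_force: 30.0
```

{"api": "servo_tool", "payload": {"commands": [[[1, 0, 0, 1, 0, 0, 0], [1, 0, 0, 2, 0, 0, 0], [1, 0, 0, 3, 0, 0, 0], [1, 0, 0, 3, 0, 0, 0], [1, 0, 0, 3, 0, 0, 0]]]}}

```text
time_s: 22.8
tcp_pos: [0.5782, 0.2782, 0.0347]
ee_rot: [[-0.954, 0.3, 0.0], [0.3, 0.954, 0.0], [-0.0, 0.0, -1.0]]
wrist_force: [0.2, 0.2, -4.8]
gripper_width: 0.565
gripper_force: 30.0
```

{"api": "servo_tool", "payload": {"commands": [[[1, 1, -2, 0, 0, 0, 0], [1, 1, -2, 1, 0, 0, 0], [1, 1, -2, 2, 0, 0, 0], [1, 1, -2, 3, 0, 0, 0], [1, 1, -2, 3, 0, 0, 0]]]}}

```text
time_s: 23.3
tcp_pos: [0.5766, 0.2765, 0.032]
ee_rot: [[-0.954, 0.299, 0.0], [0.299, 0.954, -0.0], [-0.0, -0.0, -1.0]]
wrist_force: [-1.6, -0.9, 0.2]
gripper_width: 0.56
gripper_force: 30.0
```

{"api": "servo_tool", "payload": {"commands": [[[0.38, 0, 0, 0, 0, 0, 0], [0.35, 0, 0, 0, 0, 0, 0], [0.3, 0, 0, 0, 0, 0, 0], [0.3, 0, 0, 0, 0, 0, 0], [0.3, 0, 0, 0, 0, 0, 0]]]}}

```text
time_s: 23.8
tcp_pos: [0.5768, 0.2766, 0.0317]
ee_rot: [[-0.954, 0.299, 0.0], [0.299, 0.954, 0.0], [-0.0, 0.0, -1.0]]
wrist_force: [-0.9, 0.3, 0.0]
gripper_width: 0.695
gripper_force: 0.0
```

{"api": "servo_tool", "payload": {"commands": [[[0.3, 0, 0, -8, 0, 0, 0], [0.3, 0, 0, -30, 0, 0, 0], [0.3, 0, 0, -65, 0, 0, 0], [0.4, 0, 0, -100, 0, 0, 0], [0.5, 0, 0, -130, 0, 0, 0]]]}}

```text
time_s: 24.3
tcp_pos: [0.577, 0.2767, 0.1643]
ee_rot: [[-0.954, 0.299, 0.002], [0.299, 0.954, 0.001], [-0.002, 0.002, -1.0]]
wrist_force: [0.8, 0.6, -0.5]
gripper_width: 0.593
gripper_force: 0.0
```

```bash
python3 - <<'E'
from station import r
from h import *
s=r.sense();print(s["tcp_pos"]);print(delta(s,[.4325,-.1767,.19],72.6))
w=load("w4.npz");print(fish(w,(174,152),.042))
E
```

```text
[0.57697534 0.27669629 0.16433064]
(array([   2.1, -475.8,  -26.4]), array([ 0.002,  0.002, -0.   ]), np.float64(72.59))
[ 0.43350001 -0.17672135  0.042     ]
```

{"api": "servo_tool", "payload": {"commands": [[[0.5, 0, -25, -10, 0, 0, 0], [0.5, 0, -65, -20, 0, 0, 0], [0.5, 0, -110, -26, 0, 0, 0], [0.5, 0, -155, -26, 0, 0, 0], [0.5, 1, -200, -26, 0, 0, 0]]]}}

```text
time_s: 24.8
tcp_pos: [0.5152, 0.0846, 0.1886]
ee_rot: [[-0.954, 0.299, 0.002], [0.299, 0.954, 0.001], [-0.002, 0.001, -1.0]]
wrist_force: [0.1, -0.3, -0.4]
gripper_width: 0.502
gripper_force: 0.0
```

{"api": "servo_tool", "payload": {"commands": [[[0.5, 0, -45, 0, 0, 0, 0], [0.5, 0, -90, 0, 0, 0, 0], [0.5, 0, -135, 0, 0, 0, 0], [0.5, 0, -180, 0, 0, 0, 0], [0.5, 1, -220, 0, 0, 0, 0]]]}}

```text
time_s: 25.3
tcp_pos: [0.448, -0.1254, 0.1885]
ee_rot: [[-0.954, 0.299, 0.002], [0.299, 0.954, -0.0], [-0.002, 0.0, -1.0]]
wrist_force: [0.5, -0.1, 1.2]
gripper_width: 0.499
gripper_force: 0.0
```

{"api": "servo_tool", "payload": {"commands": [[[0.5, 0, -30, 0, 0, 0, 0], [0.5, 0, -50, 0, 0, 0, 0], [0.5, 0, -56, 0, 0, 0, 0], [0.5, 0, -56, 0, 0, 0, 0], [0.5, 0, -56, 0, 0, 0, 0]]]}}

```text
time_s: 25.8
tcp_pos: [0.4324, -0.1766, 0.1878]
ee_rot: [[-0.954, 0.299, 0.001], [0.299, 0.954, 0.0], [-0.001, 0.0, -1.0]]
wrist_force: [1.4, 0.5, 0.8]
gripper_width: 0.501
gripper_force: 0.0
```

```bash
python3 - <<'E'
from station import r
from h import *
s=r.sense();c=cap(r,"w5");print(s["tcp_pos"],s["gripper_width"]);print(delta(s,[.4330,-.1767,.031],72.6))
print(proj(c,[.4330,-.1767,.042]),proj(c,[.4330,-.1767,.0]))
cv2.imwrite("pics/w5c.png",cv2.resize(c["pixels"][130:290,220:420,::-1],None,fx=3.7,fy=3.7,interpolation=cv2.INTER_CUBIC))
E
```

```text
[ 0.4324151  -0.17659895  0.18784352] 0.5011314128603741
(array([ -0.5,   0. , 156.8]), array([ 0.   ,  0.001, -0.   ]), np.float64(72.59))
[322.19118361 225.7038292 ] [321.99166677 215.42881954]
```

View pics/w5c.png

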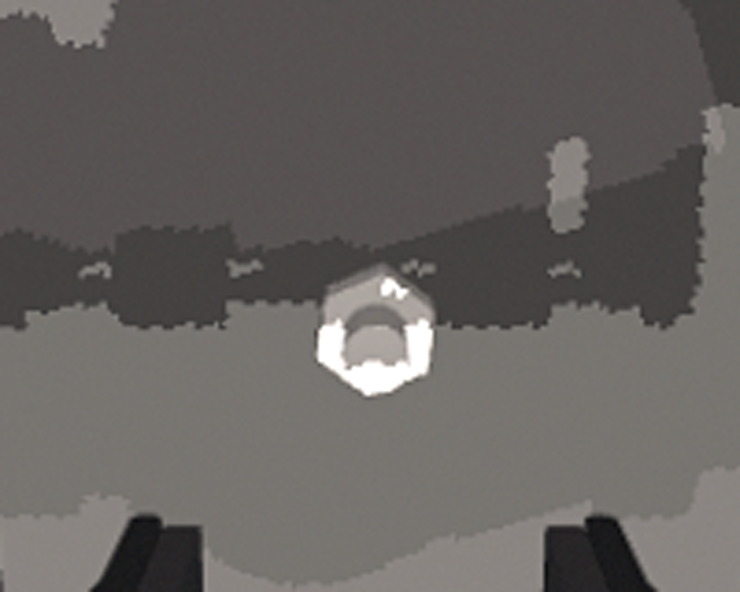

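The plug's shank top is at about (321,225), within a pixel of the prediction. Descending.

{"api": "servo_tool", "payload": {"commands": [[[0.5, 0, 0, 20, 0, 0, 0], [0.5, 0, 0, 50, 0, 0, 0], [0.5, 0, 0, 80, 0, 0, 0], [0.5, 0, 0, 105, 0, 0, 0], [0.5, 0, 0, 115, 0, 0, 0]]]}}

```text
time_s: 26.35
tcp_pos: [0.431, -0.176, 0.0705]
ee_rot: [[-0.954, 0.298, -0.004], [0.298, 0.954, 0.0], [0.004, -0.001, -1.0]]
wrist_force: [-1.0, 0.7, 0.4]
gripper_width: 0.5
gripper_force: 0.0
```

{"api": "servo_tool", "payload": {"commands": [[[0.5, 0, 0, 15, 0, 0, 0], [0.5, 0, 0, 30, 0, 0, 0], [0.5, 0, 0, 38, 0, 0, 0], [0.5, 0, 0, 41, 0, 0, 0], [0.5, 0, 0, 41, 0, 0, 0]]]}}

```text
time_s: 26.85
tcp_pos: [0.4325, -0.1769, 0.0317]
ee_rot: [[-0.954, 0.299, 0.0], [0.299, 0.954, -0.0], [-0.0, -0.0, -1.0]]
wrist_force: [0.1, 0.3, 0.4]
gripper_width: 0.503
gripper_force: 0.0
```

{"api": "servo_tool", "payload": {"commands": [[[0.5, 0, 0, 0, 0, 0, 0], [0.6, 0, 0, 0, 0, 0, 0], [0.75, 0, 0, 0, 0, 0, 0], [0.85, 0, 0, 0, 0, 0, 0], [1, 0, 0, 0, 0, 0, 0]]]}}

```text
time_s: 27.35
tcp_pos: [0.4321, -0.1771, 0.0317]
ee_rot: [[-0.954, 0.3, 0.0], [0.3, 0.954, -0.0], [-0.0, 0.0, -1.0]]
wrist_force: [-0.1, 0.3, 0.7]
gripper_width: 0.224
gripper_force: 0.0
```

{"api": "servo_tool", "payload": {"commands": [[[1, 0, 0, 0, 0, 0, 0], [1, 0, 0, 0, 0, 0, 0], [1, 0, 0, 0, 0, 0, 0], [1, 0, 0, 0, 0, 0, 0], [1, 0, 0, 0, 0, 0, 0]]]}}

```text
time_s: 27.85
tcp_pos: [0.4322, -0.177, 0.0316]
ee_rot: [[-0.954, 0.299, 0.0], [0.299, 0.954, -0.0], [-0.0, -0.0, -1.0]]
wrist_force: [-0.4, 0.7, 1.9]
gripper_width: 0.173
gripper_force: 30.1
```

```bash
python3 - <<'E'
from station import r
from h import *
s=r.sense();print(s["tcp_pos"]);print(delta(s,[.4588,.2153,.12],72.6))
E
```

```text
[ 0.43217689 -0.17704253  0.03162595]
(array([ 92.1, 382.3, -88.4]), array([-0.,  0., -0.]), np.float64(72.57))
```

{"api": "servo_tool", "payload": {"commands": [[[1, 0, 0, -10, 0, 0, 0], [1, 0, 0, -30, 0, 0, 0], [1, 0, 0, -55, 0, 0, 0], [1, 0, 0, -80, 0, 0, 0], [1, 0, 0, -90, 0, 0, 0]]]}}

```text
time_s: 28.35
tcp_pos: [0.4332, -0.1772, 0.1241]
ee_rot: [[-0.954, 0.299, 0.004], [0.299, 0.954, -0.001], [-0.004, 0.001, -1.0]]
wrist_force: [0.5, -0.1, -1.4]
gripper_width: 0.172
gripper_force: 30.0
```

{"api": "servo_tool", "payload": {"commands": [[[1, 5, 20, 0, 0, 0, 0], [1, 14, 60, 0, 0, 0, 0], [1, 24, 100, 0, 0, 0, 0], [1, 34, 140, 0, 0, 0, 0], [1, 44, 182, 0, 0, 0, 0]]]}}

```text
time_s: 28.85
tcp_pos: [0.4438, 0.0111, 0.1212]
ee_rot: [[-0.954, 0.3, -0.001], [0.3, 0.954, -0.0], [0.001, -0.0, -1.0]]
wrist_force: [0.9, 0.3, -1.5]
gripper_width: 0.177
gripper_force: 30.0
```

{"api": "servo_tool", "payload": {"commands": [[[1, 10, 42, 0, 0, 0, 0], [1, 20, 84, 0, 0, 0, 0], [1, 32, 130, 0, 0, 0, 0], [1, 42, 175, 0, 0, 0, 0], [1, 48, 200, 0, 0, 0, 0]]]}}

```text
time_s: 29.35
tcp_pos: [0.4587, 0.218, 0.1212]
ee_rot: [[-0.955, 0.297, 0.0], [0.297, 0.955, 0.0], [-0.0, 0.0, -1.0]]
wrist_force: [0.4, -0.2, -0.7]
gripper_width: 0.174
gripper_force: 30.0
```

{"api": "servo_tool", "payload": {"commands": [[[1, 0, 0, 10, 0, 0, 0], [1, 0, 0, 25, 0, 0, 0], [1, 0, 0, 35, 0, 0, 0], [1, 0, 0, 40, 0, 0, 0], [1, 0, 0, 40, 0, 0, 0]]]}}

```text
time_s: 29.85
tcp_pos: [0.4582, 0.214, 0.0807]
ee_rot: [[-0.954, 0.3, -0.002], [0.3, 0.954, -0.002], [0.001, -0.002, -1.0]]
wrist_force: [0.2, -0.1, -0.9]
gripper_width: 0.17
gripper_force: 30.1
```

```bash
python3 - <<'E'
from station import r
from h import *
s=r.sense();print(s["tcp_pos"],s["gripper_width"],s["wrist_force"]);print(delta(s,[.4590,.2153,.0406],72.6))
E
```

```text
[0.45824524 0.21397526 0.08066102] 0.17018819268485685 [ 0.21788525 -0.11953218 -0.92093406]
(array([-0.4,  1.6, 40.1]), array([-0.002, -0.001, -0.001]), np.float64(72.52))
```

{"api": "servo_tool", "payload": {"commands": [[[1, 0, 1, 10, 0, 0, 0], [1, 0, 1, 20, 0, 0, 0], [1, 0, 1, 29, 0, 0, 0], [1, 0, 1, 35, 0, 0, 0], [1, 0, 1, 37, 0, 0, 0]]]}}

```text
time_s: 30.35
tcp_pos: [0.4586, 0.2156, 0.0435]
ee_rot: [[-0.954, 0.3, -0.001], [0.3, 0.954, -0.001], [0.001, -0.002, -1.0]]
wrist_force: [-0.0, 0.3, -0.8]
gripper_width: 0.176
gripper_force: 30.1
```

{"api": "servo_tool", "payload": {"commands": [[[1, 0, 0, 1, 0, 0, 0], [1, 0, 0, 2, 0, 0, 0], [1, 0, 0, 3, 0, 0, 0], [1, 0, 0, 3, 0, 0, 0], [1, 0, 0, 3, 0, 0, 0]]]}}

```text
time_s: 30.85
tcp_pos: [0.4591, 0.216, 0.0417]
ee_rot: [[-0.954, 0.3, 0.0], [0.3, 0.954, 0.0], [-0.0, 0.0, -1.0]]
wrist_force: [0.3, -0.1, -1.3]
gripper_width: 0.175
gripper_force: 30.1
```

{"api": "servo_tool", "payload": {"commands": [[[1, 0, -0.7, 0, 0, 0, 0], [1, 0, -0.7, 1, 0, 0, 0], [1, 0, -0.7, 1.5, 0, 0, 0], [1, 0, -0.7, 1.5, 0, 0, 0], [1, 0, -0.7, 1.5, 0, 0, 0]]]}}

```text
time_s: 31.35
tcp_pos: [0.459, 0.2154, 0.0406]
ee_rot: [[-0.954, 0.299, 0.0], [0.299, 0.954, 0.0], [-0.0, 0.0, -1.0]]
wrist_force: [-2.7, -0.2, 6.0]
gripper_width: 0.171
gripper_force: 30.1
```

{"api": "servo_tool", "payload": {"commands": [[[0.75, 0, 0, 0, 0, 0, 0], [0.7, 0, 0, 0, 0, 0, 0], [0.65, 0, 0, 0, 0, 0, 0], [0.6, 0, 0, 0, 0, 0, 0], [0.6, 0, 0, 0, 0, 0, 0]]]}}

```text
time_s: 31.85
tcp_pos: [0.4588, 0.2152, 0.0399]
ee_rot: [[-0.954, 0.3, -0.0], [0.3, 0.954, -0.0], [0.0, -0.0, -1.0]]
wrist_force: [0.4, 0.3, 0.4]
gripper_width: 0.389
gripper_force: 0.0
```

{"api": "servo_tool", "payload": {"commands": [[[0.6, 0, 0, -8, 0, 0, 0], [0.6, 0, 0, -30, 0, 0, 0], [0.5, 0, 0, -65, 0, 0, 0], [0.5, 0, 0, -100, 0, 0, 0], [0.5, 0, 0, -130, 0, 0, 0]]]}}

```text
time_s: 32.35
tcp_pos: [0.4591, 0.2154, 0.1726]
ee_rot: [[-0.954, 0.299, 0.002], [0.299, 0.954, 0.001], [-0.001, 0.002, -1.0]]
wrist_force: [0.5, -0.1, 0.0]
gripper_width: 0.489
gripper_force: 0.0
```

{"api": "servo_tool", "payload": {"commands": [[[0.5, 0, -40, -10, 0, 0, 0], [0.5, 0, -85, -20, 0, 0, 0], [0.5, 0, -130, -30, 0, 0, 0], [0.5, 0, -175, -30, 0, 0, 0], [0.5, 0, -220, -30, 0, 0, 0]]]}}

```text
time_s: 32.85
tcp_pos: [0.3922, 0.004, 0.2011]
ee_rot: [[-0.954, 0.299, 0.002], [0.299, 0.954, 0.001], [-0.002, 0.001, -1.0]]
wrist_force: [0.9, 0.7, 0.5]
gripper_width: 0.499
gripper_force: 0.0
```

{"api": "servo_tool", "payload": {"commands": [[[0.5, 0, -40, 0, 0, 0, 0], [0.5, 0, -80, 0, 0, 0, 0], [0.5, 0, -120, 0, 0, 0, 0], [0.5, 0, -120, 0, 0, 0, 0], [0.5, 0, -120, 0, 0, 0, 0]]]}}

```text
time_s: 33.35
tcp_pos: [0.3567, -0.1098, 0.2006]
ee_rot: [[-0.953, 0.302, 0.001], [0.302, 0.953, 0.0], [-0.001, 0.001, -1.0]]
wrist_force: [0.9, 0.3, -0.1]
gripper_width: 0.5
gripper_force: 0.0
```

```bash
python3 - <<'E'
from station import r
from h import *
s=r.sense();print(s["tcp_pos"],s["time_s"])
c=r.capture("top");np.savez("top1.npz",**c)
cv2.imwrite("pics/top1c.png",cv2.resize(c["pixels"][180:305,135:265,::-1],None,fx=4.6,fy=4.6,interpolation=cv2.INTER_CUBIC))
for n,X in [("valve blk",[.5495,.187,.037]),("long ctr",[.5478,.1868,.009]),("tee",[.4872,.3056,.053]),("cap",[.5767,.2766,.039]),("plug",[.459,.2155,.051])]:
    q=c["camera_matrix"]@(c["R"]@np.array(X)+c["t"]);print(n,((q[:2]/q[2]-[135,180])*4.6).round(0))
E
```

```text
[ 0.35674343 -0.10980566  0.20058839] 33.35
valve blk [405. 209.]
long ctr [414. 220.]
tee [150. 339.]
cap [219. 156.]
plug [342. 395.]
```

View pics/top1c.png

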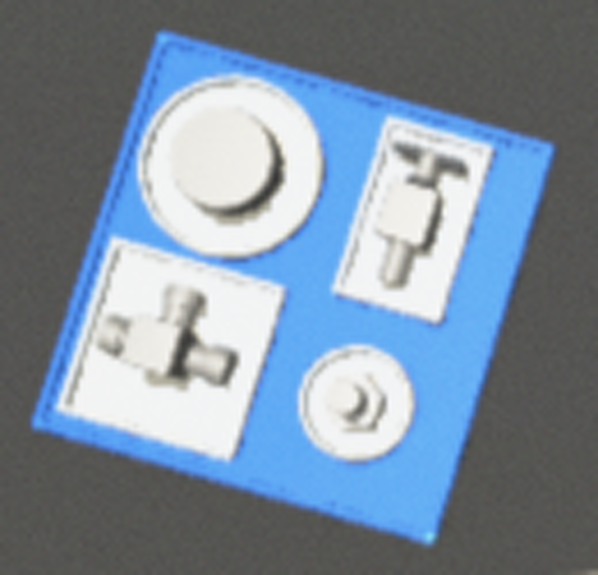

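All four parts sit centred in their dishes in the overhead view: cap at (224,160), valve at (410,210), tee at (152,343) and plug at (350,398). Handing in.

```bash
python3 -c "
from station import r
print(r.finish_job())"
```

```text
the job is handed in; nothing more can be done
None
```

The valve, tee, cap and plug are each in the middle of their dishes in the final overhead picture, the elbow and ring were not touched, and the job was handed in at about 33 s.

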